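# Vent the spotting gun and snap its filler cap on

## Task

A stain-spotting spray gun is docked upside down in a bench cradle. First vent it: squeeze its trigger fully towards the grip and let it spring all the way back. Then pick up the grey snap cap, press it straight down onto the gun's filler neck until it clicks, and go on pressing after the click until it is fully home with the rubber seal under it squashed; finish while still holding it and pressing it down like that, and leave the tape measure and the thread spool alone.

Things in the scene. Friction and masses are not known exactly. Their poses are not given: they have to be found in the camera images.
- gun: Grey spray gun fixed upside down in a black cradle on a dark 100 x 210 mm base plate; it does not move. Origin: centre of the base plate's underside, on the worktop; z up. The barrel (44 mm thick, top 77 mm above the worktop) lies along y with its nozzle to -y. At y = +70 mm an upright grip (26 mm in x, 16 mm thick in y, from y = +62 to +78 mm) rises from the barrel to 175 mm above the worktop. At y = -65 mm the round filler neck rises from the barrel, 130 mm from the grip.
- gun_squeeze (a point): Point to squeeze grip and trigger together, closing the fingers along the gun's y axis from above; 145 mm above the worktop, nothing but grip and trigger within 60 mm of it. It is the mid-point of the pair when fully squeezed: there the grip's rear face stands 14 mm to +y of it and the trigger's front face 14 mm to -y of it. With the trigger free, the trigger's front face stands about 28 mm to -y of it at this height. Axes as the gun's.
- trigger (a joint): Steel lever 18 mm wide, 8 mm thick, 82 mm long, in front (-y side) of the grip, hinged at its foot 83 mm above the worktop; its top is 165 mm above the worktop. 0 = sprung out (free), 0.22 rad = fully squeezed to its stop beside the grip; about 3 N at the squeeze point starts it, 8 N holds it fully in, and it springs back by itself.
- gun_neck (a point): Centre of the filler neck at its rigid shoulder, 85 mm above the worktop; z up. On the shoulder lies a 48 mm wide rubber seal whose top stands 3 mm above this point and can be squashed down level with it. A round stud 31 mm in diameter with a tapered top (19 mm at its very top) rises through the seal to 20 mm above this point. Three sprung steel balls, 10.5 mm above this point, stick out of the stud to a 40 mm circle.
- seal (a joint): How far the rubber seal is squashed by the cap: 0 = free, 0.003 m = fully squashed (about 1 N to start, 8.5 N at 3 mm).
- cap_knob (a point): Centre of the grip knob of the loose snap cap, which stands mouth down on the worktop, this point 40 mm above its lower rim; z up. The cap is plain grey, round and 52 mm high overall: a hollow skirt 48 mm in diameter and 28 mm high with a flat top, and on it a knob 28 mm in diameter (faintly ribbed) and 24 mm high, to be gripped from above from any side. It weighs 40 g.
- cap_mouth (a point): Centre of the cap's open lower rim, 40 mm below cap_knob. The mouth is 35 mm wide at its rounded lip (inside it 42 mm, 24 mm deep). As the cap is lowered, the lip meets the balls when this point is about 13 mm above gun_neck and clicks past them at about 8 mm; the rim meets the seal at 3 mm; fully home, on the rigid shoulder, it is at 0 mm.
- cap: The snap cap itself, origin at cap_mouth, z up to the knob. Pushing it over the balls takes about 8 to 16 N; past the click the force drops and turns round (from about 8 to 4 mm above gun_neck the balls draw the cap down by up to about 15 N), then it rises again to about 8 N on the seal.
- tape_measure: Tape measure standing loose on the worktop, 33 x 71 x 64 mm; origin at the centre of its underside. Leave alone.
- thread_spool: Thread spool standing loose on the worktop, 25 mm in diameter, 50 mm high; origin at the centre of its underside. Leave alone.
Things that resemble listed ones, but are neither listed nor needed, are in the scene too. There is more than one size of the cap; the job needs the middle-sized.

How it is judged:
On the way, in this order (a step that is already met when the one before it is completed fails the run):
1. the trigger is squeezed fully in, the cap still off the neck (value of joint trigger above 0.18 rad and distance between cap_mouth and gun_neck above 0.03 m), for 0.1 s.
2. the trigger has sprung back (value of joint trigger below 0.03 rad), for 0.1 s.
3. the cap is clicked on past the balls and squashes the seal (z of cap_mouth in the frame of gun_neck below 0.003 m and horizontal distance between cap_mouth and gun_neck below 0.004 m and value of joint seal above 0.001 m), for 0.2 s.
At the end, for the whole second after the job is handed in: Cap clicked on the neck: rim under 3 mm above the rigid shoulder, within 4 mm of the axis, within 0.12 rad of upright; fingers still on it (over 3 N) and pressing, so the seal is squashed by over 1 mm and over 3 N act on the gun; trigger free (under 0.03 rad). All through the last second (all of step 3 and angle between cap's own z axis and vertical below 0.12 rad and contact force between cap and gun above 3 N and contact force between the fingers and cap above 3 N and value of joint trigger below 0.03 rad); the arm keeps its last pose, push and grip.
It fails at once if the tape measure was moved more than 2 cm (distance of tape_measure from where it was at the start of the episode above 0.02 m).
It fails at once if the thread spool was moved more than 2 cm (distance of thread_spool from where it was at the start of the episode above 0.02 m).
It also fails if it takes over 59 s, if anything falls off the work surface, if the arm or the gripper's body presses on something with over 40 N, if the wrist force passes 120 N, or if a joint passes its speed limit or range.

## Robot

A 6-joint arm with a two-finger parallel gripper is mounted at the origin on a cart in front of the work surface, level with it; the furniture and walls round the work are solid. World frame = base frame: x ahead of the robot, y to its left, z up, the work surface at z = 0. Lengths are in m, angles in rad, forces in N, time in s.
With the tool pointing down it reaches from about 0.3 to 0.875 m from the base axis. Payload 6.4 kg.
Tool frame: the origin (TCP) lies between the finger pads; the fingertips stand 19 mm ahead of it and the grasp point (between the pads) is the TCP (ctrl.tips_ahead is the z of the fingertips in the tool frame, in m); z points along the fingers, y is the line along which they close (so a half turn about z gives the same grasp; the last joint's range is limited). The gripper opens to 85 mm and grips with 20 to 120 N. Pads are 22 mm wide; open, the fingers measure 114 mm over their backs; the gripper's body (76 mm by 85 mm) begins 54 mm behind the grasp point. The pads swing forward as they close: fully open they stand 13 mm farther back than shut.
Start: joints at [-1.514, 0.181, 1.607, -0, 1.354, -0.206], TCP at [0.149, -0.555, 0.25] pointing down, gripper open.
Joint ranges: [-2.99, 2.99], [-0.89, 2.07], [0.3, 2.58], [-1.14, 4.28], [0, 2.63], [-3.12, 3.12]. Speed limits (rad/s): [2.57, 2.57, 3.01, 3.14, 3.14, 3.14].

## Interface

Orientations are given as a unit quaternion [w, x, y, z].
In Python, from bench import readout, vision, ctrl gives the robot as it stands.
- The arm moves only by the tool play_rows, never from a script. Its arguments are lists of equal length, an entry for each row: "xyz": the shift along the tool's x, y, z in mm, a list of three; "rot": the turn, a rotation vector about the tool's x, y, z in rad, a list of three; "grip": the opening, from 0 (shut) to 1 (fully open). In form: {"xyz": [[x, y, z], ...], "rot": [[rx, ry, rz], ...], "grip": [grip, ...]}. A call has exactly 10 rows; each row is the pose to reach, as a shift and turn from the pose commanded when the call began, along the tool's axes at that moment; what a row does not reach only later rows make up. A row lasts 1/8 s, in which the tool goes at most 62.5 mm and 10.7 degrees, less where a joint would pass 70% of its speed; a pose out of reach is approached as far as the arm can. A call with a gripper value outside its range is refused whole. The fingers move at their own pace and stop on an object; the grip force is fixed at half the most. Time passes only in rows, so rows that repeat a pose let the fingers close, or fill a call up. It gives the time, the measured TCP pose, the force, the opening and the grip force at its end, in the units of the state.
- readout.get_obs(): the state, without advancing time (a new reading comes with each control period).
- vision.camera(name): name is "scene" or "side" or "wrist"; returns a dict with "color" (480x640x3 uint8, red, green, blue), "depth" (480x640 float32, m along the optical axis (not along the pixel's ray), 0 where there is no reading), "camera_matrix" (3x3 intrinsics, pixels), "extrinsics" (4x4, takes a point from camera to world coordinates); the wrist camera has in their place "hand_eye" (4x4, takes a point from camera to tool coordinates, whose origin is the TCP and whose axes are the flange's). Camera axes: x right, y down, z forward; pixel columns grow to the right and rows downward; lengths in m; the calibration is good to about 2 mm. A picture is of the moment at which its call begins: read the wrist's pose just before it.
- ctrl.hand_in(): hands the job in; it is judged then, once.
The state is a dict: "time_s": time; "q": joint angles; "dq": joint speeds; "joint_efforts": joint torques, N m; "eef_pos": TCP position; "eef_rot": TCP orientation; "wrist_force": force on the tool from outside, world axes, zero at the start; "torque": the same for the moment, N m; "opening": opening from 0.0 (shut) to 1.0 (fully open); "grasp_force": force on a finger pad.
Only numpy, scipy, OpenCV 4.12 (cv2) and the standard library are available. Lean on these libraries where they do the work, as an engineer would, in place of code of your own. Each camera call takes 0.05 s, during which the arm holds its last target. There are 200 camera calls.

## Working session

There is one attempt and no reset: what is moved stays moved. The work goes in short steps, Python scripts to look and compute and a tool call to move; the robot and the scene stay as the last step left them, time stands still between calls to the robot, and variables do not carry over. Pictures are saved under pics/ and viewed, at most 10 in all, crops included, and the job is handed in when it is done.

Besides the shell and the picture viewer there is one more tool, called after "Emit:" as name(argument=value, ...) on one line, values as JSON. play_rows: Moves the arm, as the interface text tells. Its arguments: {"type":"object","properties":{"xyz":{"type":"array","items":{"type":"array","items":{"type":"number"}}},"rot":{"type":"array","items":{"type":"array","items":{"type":"number"}}},"grip":{"type":"array","items":{"type":"number"}}},"required":["xyz","rot","grip"]}

```bash
mkdir -p pics; ls; python3 - <<'E'
from bench import readout, vision, ctrl
import cv2,numpy as np
o=readout.get_obs();print({k:np.round(v,3) for k,v in o.items()},ctrl.tips_ahead)
for n in("scene","side"):
    c=vision.camera(n);cv2.imwrite(f"pics/{n}0.png",c["color"][:,:,::-1]);np.savez(f"{n}0.npz",**c)
    print(n,c["camera_matrix"],c["extrinsics"].round(3))
E
```

```text
pics
{'time_s': np.float64(0.0), 'q': array([-1.514,  0.182,  1.608,  0.   ,  1.354, -0.206]), 'dq': array([-0.001, -0.   , -0.   , -0.002,  0.001,  0.001]), 'joint_efforts': array([ 0.0000e+00, -4.4487e+01, -3.5134e+01, -0.0000e+00,  9.0000e-03,
       -0.0000e+00]), 'eef_pos': array([ 0.149, -0.555,  0.249]), 'eef_rot': array([-0.001,  0.991,  0.131,  0.   ]), 'wrist_force': array([ 0.39 , -0.331,  0.369]), 'torque': array([0.04 , 0.036, 0.009]), 'grasp_force': np.float64(0.0), 'opening': np.float64(0.997)} 0.019
scene [[451.59948941   0.         321.95932285]
 [  0.         451.59948941 246.0352023 ]
 [  0.           0.           1.        ]] [[ 0.627 -0.428  0.65  -0.202]
 [-0.779 -0.356  0.516 -0.5  ]
 [ 0.01  -0.83  -0.557  0.672]
 [ 0.     0.     0.     1.   ]]
side [[576.60079293   0.         319.15742607]
 [  0.         576.60079293 236.05473097]
 [  0.           0.           1.        ]] [[-1.     0.012 -0.014  0.452]
 [ 0.018  0.474 -0.88   1.155]
 [-0.004 -0.88  -0.474  0.723]
 [ 0.     0.     0.     1.   ]]
```

View pics/scene0.png

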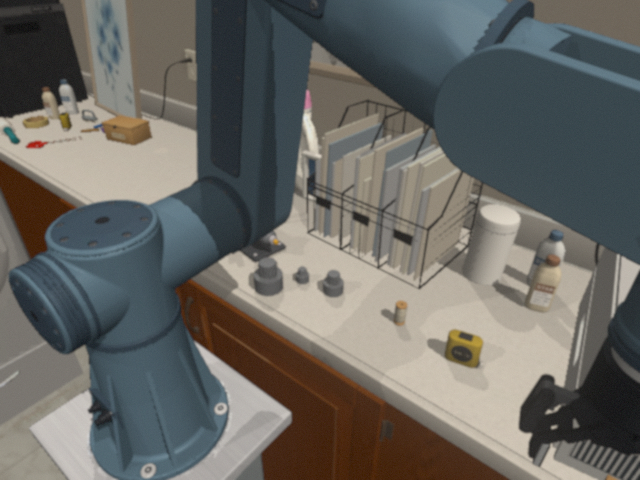

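View pics/side0.png

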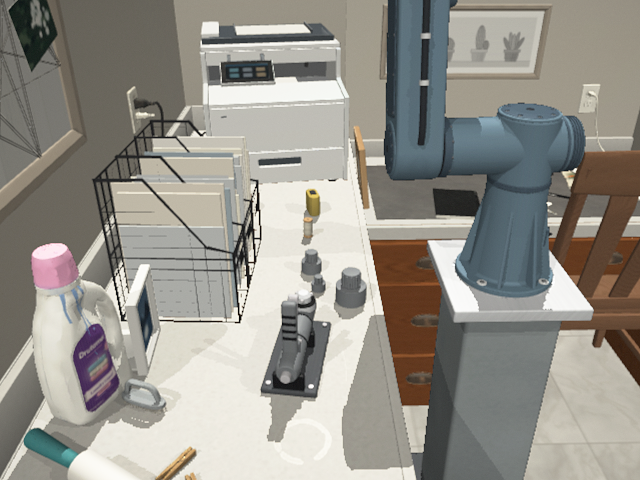

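The caps are large (side 351,288; scene 267,277), small (318,283; 302,274) and a medium one (311,262; 333,284). By relative size the last fits, so I'll check the sizes from depth.

```bash
cat > h.py <<'E'
import numpy as np,cv2
def cloud(c,T):
    K=c["camera_matrix"];d=c["depth"];v,u=np.indices(d.shape)
    P=np.stack([(u-K[0,2])/K[0,0]*d,(v-K[1,2])/K[1,1]*d,d],-1)
    W=P@T[:3,:3].T+T[:3,3];W[d==0]=np.nan;return W
E
python3 - <<'E'
from h import *
c=np.load("side0.npz");W=cloud(c,c["extrinsics"]);s=np.load("scene0.npz");S=cloud(s,s["extrinsics"])
def blob(W,u0,u1,v0,v1,zs):
    p=W[v0:v1,u0:u1].reshape(-1,3);
    for a,b in zs:
        q=p[(p[:,2]>a)&(p[:,2]<b)]
        if len(q)>5:print((a,b),len(q),q.min(0).round(3),q.max(0).round(3),np.median(q,0).round(3))
for n,r in dict(large=(333,368,264,308),mid=(300,322,247,274),small=(310,326,272,295),tape=(303,322,187,217),spool=(300,315,212,242)).items():
    print(n);blob(W,*r,[(.005,.03),(.03,.048),(.048,.08)])
print("scene")
for n,r in dict(large=(250,286,256,296),mid=(320,346,268,298),small=(293,310,265,285)).items():
    print(n);blob(S,*r,[(.005,.03),(.03,.048),(.048,.08)])
# base plate: dark pixels z .003-.02
g=c["color"].max(-1);p=W[310:400,255:335];m=(g[310:400,255:335]<75)&(p[...,2]<.03)&(p[...,2]>0)
q=p[m][:,:2];r=cv2.minAreaRect((q*1000).astype(np.float32));print("plate",r,cv2.boxPoints(r),np.median(p[m][:,2]))
p=W[280:400,255:335].reshape(-1,3)
for a,b in[(.06,.08),(.08,.09),(.09,.1),(.1,.11),(.11,.14),(.14,.16),(.16,.172),(.172,.19)]:
    q=p[(p[:,2]>a)&(p[:,2]<b)]; 
    if len(q):print(a,len(q),q.mean(0).round(3),q.min(0).round(3),q.max(0).round(3))
im=c["color"][180:400,230:380,::-1];cv2.imwrite("pics/crop1.png",cv2.resize(im,None,fx=2.7,fy=2.7,interpolation=cv2.INTER_CUBIC))
E
```

```text
large
(0.005, 0.03) 296 [0.334 0.112 0.005] [0.4   0.148 0.03 ] [0.37  0.138 0.018]
(0.03, 0.048) 362 [0.335 0.086 0.03 ] [0.4   0.149 0.048] [0.369 0.127 0.038]
(0.048, 0.08) 320 [0.347 0.09  0.048] [0.388 0.134 0.077] [0.368 0.121 0.069]
mid
(0.005, 0.03) 241 [ 0.43  -0.031  0.005] [0.475 0.012 0.03 ] [0.454 0.002 0.022]
(0.03, 0.048) 92 [ 0.439 -0.023  0.03 ] [0.468 0.012 0.048] [ 0.453 -0.004  0.038]
(0.048, 0.08) 66 [ 0.439 -0.03   0.048] [0.465 0.002 0.056] [ 0.453 -0.011  0.05 ]
small
(0.005, 0.03) 167 [0.423 0.003 0.005] [0.456 0.087 0.03 ] [0.439 0.074 0.017]
(0.03, 0.048) 40 [0.429 0.056 0.03 ] [0.447 0.078 0.036] [0.438 0.069 0.034]
tape
(0.005, 0.03) 110 [ 0.427 -0.353  0.005] [ 0.466 -0.295  0.03 ] [ 0.447 -0.308  0.018]
(0.03, 0.048) 78 [ 0.427 -0.348  0.031] [ 0.466 -0.297  0.048] [ 0.446 -0.306  0.038]
(0.048, 0.08) 140 [ 0.429 -0.366  0.048] [ 0.466 -0.297  0.064] [ 0.447 -0.318  0.058]
spool
(0.005, 0.03) 87 [ 0.444 -0.312  0.005] [ 0.471 -0.17   0.03 ] [ 0.458 -0.179  0.015]
(0.03, 0.048) 67 [ 0.45  -0.203  0.03 ] [ 0.471 -0.171  0.048] [ 0.46 -0.18  0.04]
(0.048, 
[... 812 characters left out ...]
8425064086914), 81.00155639648438) [[418.81934 228.30983]
 [515.45764 213.00648]
 [544.65967 397.41315]
 [448.02136 412.7165 ]] 0.012465010060590809
0.06 1050 [0.481 0.347 0.07 ] [0.444 0.206 0.06 ] [0.515 0.425 0.08 ]
0.08 222 [0.472 0.299 0.085] [0.446 0.221 0.08 ] [0.503 0.378 0.09 ]
0.09 161 [0.478 0.302 0.095] [0.452 0.222 0.09 ] [0.503 0.38  0.1  ]
0.1 153 [0.478 0.301 0.104] [0.456 0.224 0.1  ] [0.502 0.381 0.11 ]
0.11 221 [0.49  0.375 0.125] [0.478 0.366 0.11 ] [0.504 0.379 0.14 ]
0.14 190 [0.489 0.37  0.151] [0.476 0.334 0.14 ] [0.504 0.38  0.16 ]
0.16 150 [0.489 0.361 0.165] [0.476 0.328 0.16 ] [0.504 0.378 0.172]
0.172 66 [0.491 0.369 0.174] [0.479 0.361 0.172] [0.502 0.376 0.177]
```

View pics/crop1.png

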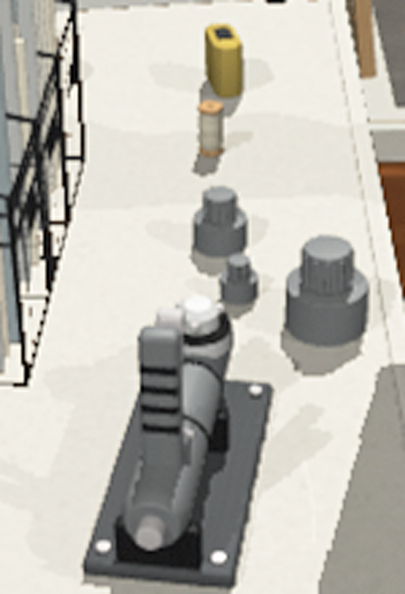

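The medium cap fits: measured about 52 mm high with a 47 mm skirt, at (0.451, -0.015). The large one is about 77 mm high and the small one about 36 mm. The grip is at about (0.490, 0.370), the gun's yaw about -0.157 rad. I'm setting off towards the gun.

Emit:
play_rows(xyz=[[34, -48, -2], [68, -96, -4], [102, -144, -6], [136, -192, -8], [170, -240, -10], [204, -288, -12], [238, -336, -14], [272, -384, -16], [306, -432, -18], [340, -480, -20]], rot=[[0, 0, -0.17], [0, 0, -0.34], [0, 0, -0.51], [0, 0, -0.68], [0, 0, -0.85], [0, 0, -1.02], [0, 0, -1.19], [0, 0, -1.36], [0, 0, -1.53], [0, 0, -1.7]], grip=[1, 1, 1, 1, 1, 1, 1, 1, 1, 1])

```text
time_s: 1.35
eef_pos: [0.3532, -0.0015, 0.2705]
eef_rot: [0.001, 0.554, 0.833, 0.0]
wrist_force: [0.9, -0.4, -0.6]
opening: 0.998
grasp_force: 0.0
```

```bash
cat >> h.py <<'E'
from scipy.spatial.transform import Rotation as Ro
def pose(o):
    q=o["eef_rot"];T=np.eye(4);T[:3,:3]=Ro.from_quat([q[1],q[2],q[3],q[0]]).as_matrix();T[:3,3]=o["eef_pos"];return T
def delta(o,p,yaw):
    "tool shift mm to world p and tool turn so that tool y lies along yaw (mod pi), tool down"
    T=pose(o);d=T[:3,:3].T@(np.array(p)-T[:3,3])*1000
    best=None
    for k in(0,1):
        y=np.array([np.cos(yaw+k*np.pi),np.sin(yaw+k*np.pi),0]);z=np.array([0,0,-1.]);R=np.c_[np.cross(y,z),y,z]
        r=Ro.from_matrix(T[:3,:3].T@R).as_rotvec();print("shift",d.round(1),"rot",r.round(3))
def wrist(name):
    from bench import readout,vision
    o=readout.get_obs();c=vision.camera("wrist");T=pose(o)@c["hand_eye"]
    cv2.imwrite(f"pics/{name}.png",c["color"][:,:,::-1]);np.savez(name+".npz",T=T,**c);return c,T,cloud(c,T)
E
python3 - <<'E'
from h import *
from bench import readout
o=readout.get_obs();print(o["time_s"],o["q"].round(2),o["eef_pos"]);delta(o,[.489,.364,.26],np.pi/2-.157)
E
```

```text
1.35 [-0.34 -0.39  2.09 -0.    1.45 -0.74] [ 0.35322371 -0.00151159  0.27050475]
shift [284.5 266.6  10.5] rot [ 0.000e+00  1.000e-03 -1.016e+00]
shift [284.5 266.6  10.5] rot [ 2.000e-03 -0.000e+00  2.125e+00]
```

Emit:
play_rows(xyz=[[35, 33, 0], [70, 66, 0], [106, 99, 0], [142, 133, 0], [177, 166, 0], [213, 199, 0], [250, 235, 0], [284, 266, 0], [284, 266, 0], [284, 266, 0]], rot=[[0, 0, -0.13], [0, 0, -0.26], [0, 0, -0.39], [0, 0, -0.52], [0, 0, -0.65], [0, 0, -0.78], [0, 0, -0.91], [0, 0, -1.016], [0, 0, -1.016], [0, 0, -1.016]], grip=[1, 1, 1, 1, 1, 1, 1, 1, 1, 1])

```text
time_s: 2.6
eef_pos: [0.4898, 0.3603, 0.2695]
eef_rot: [-0.001, 0.081, 0.997, -0.001]
wrist_force: [0.2, -0.0, -0.0]
opening: 1.001
grasp_force: 0.0
```

```bash
python3 - <<'E'
from h import *
c,T,W=wrist("w1");print(T.round(3))
p=W.reshape(-1,3)
R=np.array([[np.cos(-.157),-np.sin(-.157)],[np.sin(-.157),np.cos(-.157)]])
p=p[~np.isnan(p[:,0])]
for a,b in[(.1,.13),(.13,.15),(.15,.162),(.162,.168),(.171,.18)]:
    q=p[(p[:,2]>a)&(p[:,2]<b)&(abs(p[:,0]-.48)<.06)&(p[:,1]>.18)&(p[:,1]<.42)]
    if len(q):print(a,len(q),q.mean(0).round(4),q.min(0).round(4),q.max(0).round(4))
E
```

```text
[[ 0.164  0.941  0.297  0.415]
 [ 0.986 -0.157 -0.05   0.374]
 [-0.     0.301 -0.954  0.392]
 [ 0.     0.     0.     1.   ]]
0.1 1276 [0.474  0.2809 0.1076] [0.4556 0.2215 0.1   ] [0.4962 0.3788 0.13  ]
0.13 403 [0.4822 0.3541 0.1404] [0.477  0.3371 0.13  ] [0.4949 0.3787 0.1499]
0.15 387 [0.4824 0.3482 0.157 ] [0.4758 0.326  0.15  ] [0.4943 0.379  0.162 ]
0.162 429 [0.484  0.3383 0.1636] [0.4764 0.3266 0.162 ] [0.4939 0.3771 0.1679]
0.171 784 [0.4902 0.3684 0.1735] [0.4781 0.3597 0.171 ] [0.503  0.3768 0.1764]
```

View pics/w1.png

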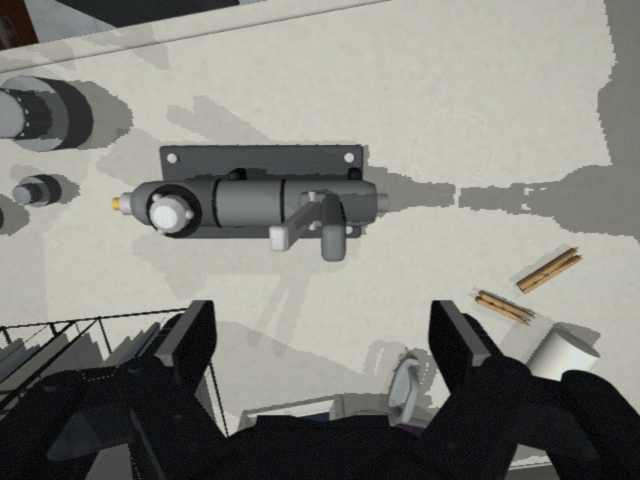

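The view is aligned with the gun: grip at (333,230), trigger (280,238), neck (172,213). I'll descend on the squeeze point.

Emit:
play_rows(xyz=[[0, 2, 25], [0, 2, 55], [0, 2, 85], [0, 2, 110], [0, 2, 125], [0, 2, 125], [0, 2, 125], [0, 2, 125], [0, 2, 125], [0, 2, 125]], rot=[[0, 0, 0], [0, 0, 0], [0, 0, 0], [0, 0, 0], [0, 0, 0], [0, 0, 0], [0, 0, 0], [0, 0, 0], [0, 0, 0], [0, 0, 0]], grip=[1, 1, 1, 1, 1, 1, 0.2, 0.2, 0.2, 0.2])

```text
time_s: 3.9
eef_pos: [0.4912, 0.3599, 0.1473]
eef_rot: [0.0, 0.081, 0.997, -0.003]
wrist_force: [-5.5, -17.1, 13.4]
opening: 0.348
grasp_force: 59.4
```

Emit:
play_rows(xyz=[[0, 0, 0], [0, 0, 0], [0, 0, 0], [0, 0, 0], [0, 0, 0], [0, 0, 0], [0, 0, 0], [0, 0, 0], [0, 0, 0], [0, 0, 0]], rot=[[0, 0, 0], [0, 0, 0], [0, 0, 0], [0, 0, 0], [0, 0, 0], [0, 0, 0], [0, 0, 0], [0, 0, 0], [0, 0, 0], [0, 0, 0]], grip=[0.2, 0.2, 0.2, 0.2, 0.2, 0.2, 0.2, 0.2, 0.2, 0.2])

```text
time_s: 5.15
eef_pos: [0.4912, 0.3599, 0.1473]
eef_rot: [0.0, 0.081, 0.997, -0.003]
wrist_force: [-5.4, -16.3, 13.6]
opening: 0.349
grasp_force: 59.5
```

```bash
python3 - <<'E'
from h import *
from bench import readout
o=readout.get_obs();print(o["eef_pos"],o["opening"],o["opening"]*85)
c=np.load("w1.npz");W=cloud(c,c["T"])
p=W[150:270,110:230].reshape(-1,3);p=p[~np.isnan(p[:,0])]
for a,b in[(.0865,.0895),(.092,.1),(.1,.103),(.103,.108)]:
    q=p[(p[:,2]>a)&(p[:,2]<b)];print(a,len(q),q.mean(0).round(4),(q.min(0)/2+q.max(0)/2).round(4),np.ptp(q,axis=0).round(4),[round(x,4) for x in cv2.minEnclosingCircle((q[:,:2]*1000).astype(np.float32))[0]])
E
```

```text
[0.49119049 0.35989751 0.14732305] 0.34921515955177707 29.68328856190105
0.0865 894 [0.4674 0.2407 0.0874] [0.4693 0.2356 0.088 ] [0.0467 0.0475 0.003 ] [469.3383, 235.624]
0.092 429 [0.4666 0.2404 0.0976] [0.4684 0.2377 0.096 ] [0.0349 0.0345 0.008 ] [469.1761, 235.652]
0.1 338 [0.4685 0.2381 0.1016] [0.4691 0.2358 0.1015] [0.027  0.0285 0.003 ] [469.2902, 235.7968]
0.103 471 [0.4692 0.2357 0.1041] [0.4696 0.236  0.1048] [0.0218 0.022  0.0036] [469.093, 235.9616]
```

Emit:
play_rows(xyz=[[0, 0, 0], [0, 0, 0], [0, 0, 0], [0, 0, 0], [0, 0, 0], [0, 0, -30], [0, 0, -60], [0, 0, -90], [0, 0, -120], [0, 0, -125]], rot=[[0, 0, 0], [0, 0, 0], [0, 0, 0], [0, 0, 0], [0, 0, 0], [0, 0, 0], [0, 0, 0], [0, 0, 0], [0, 0, 0], [0, 0, 0]], grip=[1, 1, 1, 1, 1, 1, 1, 1, 1, 1])

```text
time_s: 6.4
eef_pos: [0.4918, 0.3635, 0.2731]
eef_rot: [0.002, 0.081, 0.997, 0.001]
wrist_force: [0.7, -0.0, 0.2]
opening: 1.004
grasp_force: 0.0
```

```bash
python3 - <<'E'
from h import *
from bench import readout
c,T,W=wrist("w2");p=W.reshape(-1,3);p=p[~np.isnan(p[:,0])]
q=p[(p[:,2]>.155)&(p[:,2]<.168)&(abs(p[:,0]-.48)<.06)&(p[:,1]>.18)&(p[:,1]<.42)];print("trigger",q.min(0))
o=readout.get_obs();print(o["q"].round(2),o["eef_pos"]);delta(o,[.451,-.015,.2],np.pi/2)
E
```

```text
trigger [0.47583852 0.32589505 0.15502314]
[ 0.44  0.24  1.49  0.    1.41 -0.97] [0.49135886 0.36315885 0.27200079]
shift [ -21.2 -379.8   71.3] rot [ 0.002  0.003 -0.163]
shift [ -21.2 -379.8   71.3] rot [ 0.004 -0.003  2.979]
```

The trigger sprang back: its tip is where it was before the squeeze. Now to the cap.

Emit:
play_rows(xyz=[[-3, -50, 0], [-6, -100, 0], [-9, -155, 0], [-12, -210, 10], [-15, -265, 30], [-18, -320, 50], [-21, -365, 65], [-21, -380, 71], [-21, -380, 71], [-21, -380, 71]], rot=[[0, 0, 0], [0, 0, 0], [0, 0, 0], [0, 0, 0], [0, 0, 0], [0, 0, 0], [0, 0, 0], [0, 0, 0], [0, 0, 0], [0, 0, 0]], grip=[0.65, 0.65, 0.65, 0.65, 0.65, 0.65, 0.65, 0.65, 0.65, 0.65])

```text
time_s: 7.7
eef_pos: [0.4501, -0.0147, 0.1994]
eef_rot: [0.0, 0.081, 0.997, 0.0]
wrist_force: [0.2, -0.1, -0.3]
opening: 0.65
grasp_force: 0.0
```

```bash
python3 - <<'E'
from h import *
from bench import readout
c,T,W=wrist("w3");p=W.reshape(-1,3);p=p[~np.isnan(p[:,0])]
for a,b in[(.01,.024),(.025,.031),(.035,.047),(.049,.056)]:
    q=p[(p[:,2]>a)&(p[:,2]<b)&(abs(p[:,0]-.451)<.035)&(abs(p[:,1]+.015)<.035)]
    if len(q):print(a,len(q),q.min(0).round(4),q.max(0).round(4),np.round(cv2.minEnclosingCircle((q[:,:2]*1000).astype(np.float32)),1) if 0 else cv2.minEnclosingCircle((q[:,:2]*1000).astype(np.float32)))
o=readout.get_obs();print(o["q"].round(2),o["eef_pos"]);delta(o,[.451,-.015,.049],np.pi/2-.157)
E
```

```text
0.01 140 [ 0.4294 -0.034   0.0101] [0.4452 0.0085 0.024 ] ((442.73297119140625, -12.77666187286377), 21.387929916381836)
0.025 1283 [ 0.4293 -0.0377  0.025 ] [0.4774 0.0095 0.031 ] ((453.2619934082031, -13.733288764953613), 24.109214782714844)
0.035 134 [ 0.4383 -0.029   0.0351] [0.4589 0.0007 0.0467] ((452.8454284667969, -14.108938217163086), 14.965333938598633)
0.049 980 [ 0.4385 -0.0287  0.049 ] [0.4675 0.0008 0.0534] ((453.1265869140625, -14.09505558013916), 14.901384353637695)
[-0.3  -0.05  1.96  0.    1.23 -1.71] [ 0.45019572 -0.0145937   0.19961997]
shift [ -0.8  -0.3 150.6] rot [ 0.     0.001 -0.004]
shift [ -0.8  -0.3 150.6] rot [ 1.000e-03 -1.000e-03  3.137e+00]
```

View pics/w3.png

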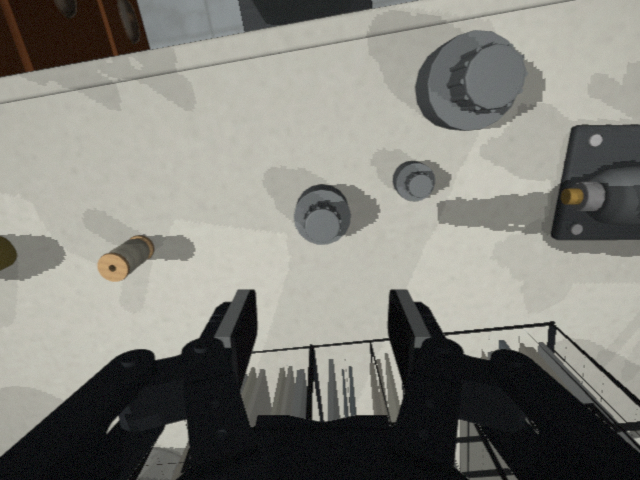

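The cap in view at (322,215) has a 48 mm skirt, a 29 mm knob and is 52 mm tall, so it is the middle-sized one. Descending, with the tips just above the skirt, and gripping.

Emit:
play_rows(xyz=[[-1, 0, 40], [-3, 0, 80], [-3, 0, 115], [-3, 0, 140], [-3, 0, 150], [-3, 0, 150], [-3, 0, 150], [-3, 0, 150], [-3, 0, 150], [-3, 0, 150]], rot=[[0, 0, 0], [0, 0, 0], [0, 0, 0], [0, 0, 0], [0, 0, 0], [0, 0, 0], [0, 0, 0], [0, 0, 0], [0, 0, 0], [0, 0, 0]], grip=[0.65, 0.65, 0.65, 0.65, 0.65, 0.65, 0.1, 0.1, 0.1, 0.1])

```text
time_s: 9.0
eef_pos: [0.4538, -0.0164, 0.0508]
eef_rot: [0.001, 0.081, 0.997, -0.0]
wrist_force: [-1.5, 0.3, 5.7]
opening: 0.299
grasp_force: 58.8
```

Emit:
play_rows(xyz=[[0, 0, 0], [0, 0, 0], [0, 0, -10], [0, 0, -30], [0, 0, -60], [0, 0, -90], [0, 0, -120], [0, 0, -150], [0, 0, -150], [0, 0, -150]], rot=[[0, 0, 0], [0, 0, 0], [0, 0, 0], [0, 0, 0], [0, 0, 0], [0, 0, 0], [0, 0, 0], [0, 0, 0], [0, 0, 0], [0, 0, 0]], grip=[0.1, 0.1, 0.1, 0.1, 0.1, 0.1, 0.1, 0.1, 0.1, 0.1])

```text
time_s: 10.25
eef_pos: [0.4524, -0.0162, 0.199]
eef_rot: [-0.0, 0.081, 0.997, 0.0]
wrist_force: [0.4, 0.3, 0.0]
opening: 0.303
grasp_force: 59.1
```

```bash
python3 - <<'E'
from h import *
from bench import readout,vision
c,T,W=wrist("w4");p=W.reshape(-1,3);p=p[~np.isnan(p[:,0])]
o=readout.get_obs();e=o["eef_pos"];print(e,o["opening"])
q=((p-e)@pose(o)[:3,:3])
for a,b in[(.0,.02),(.02,.026),(.026,.04),(.04,.05),(.05,.06)]:
    r=q[(q[:,2]>a)&(q[:,2]<b)&(np.hypot(q[:,0],q[:,1])<.04)]
    if len(r):print(a,len(r),r.min(0).round(4),r.max(0).round(4))
cv2.imwrite("pics/w4c.png",c["color"][150:450,140:520,::-1])
s=vision.camera("side");cv2.imwrite("pics/s4.png",cv2.resize(s["color"][150:330,230:400,::-1],None,fx=3,fy=3))
delta(o,[.4692,.2350,.2],np.pi/2-.157)
E
```

```text
[ 0.45204024 -0.01603288  0.19846127] 0.3075979142632907
0.0 2746 [-0.0144 -0.0256  0.    ] [0.0157 0.0275 0.02  ]
0.02 2755 [ 0.0006 -0.0228  0.02  ] [0.0247 0.0247 0.026 ]
0.026 824 [ 0.0106 -0.0207  0.026 ] [0.0249 0.0223 0.04  ]
0.04 480 [ 0.0109 -0.0205  0.04  ] [0.0247 0.0223 0.05  ]
0.05 12 [ 0.0161 -0.0167  0.05  ] [0.0237 0.0138 0.0514]
shift [ 23.8 250.5  -1.4] rot [ 0.    -0.001 -0.006]
shift [ 23.8 250.5  -1.4] rot [-2.000e-03 -0.000e+00  3.136e+00]
```

View pics/s4.png

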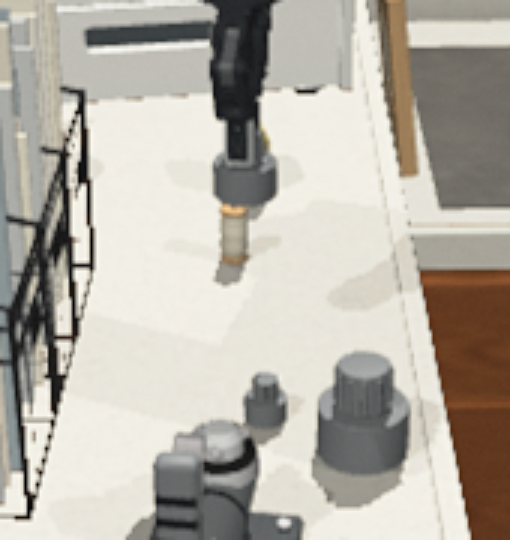

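View pics/w4c.png

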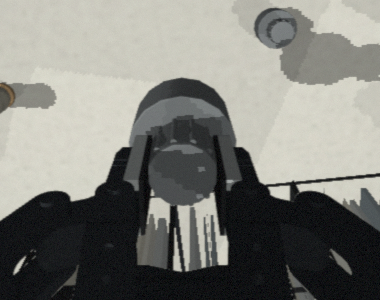

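The cap is held upright (tilt not visible), centred within about 1 mm of the TCP, with its rim about 50 mm below. Moving over the neck.

Emit:
play_rows(xyz=[[3, 35, 0], [6, 75, 0], [10, 115, 0], [14, 155, 0], [18, 195, 0], [21, 230, 0], [22, 246, 0], [22.5, 250, 0], [22.5, 250, 0], [22.5, 250, 0]], rot=[[0, 0, 0], [0, 0, 0], [0, 0, 0], [0, 0, 0], [0, 0, 0], [0, 0, 0], [0, 0, 0], [0, 0, 0], [0, 0, 0], [0, 0, 0]], grip=[0.1, 0.1, 0.1, 0.1, 0.1, 0.1, 0.1, 0.1, 0.1, 0.1])

```text
time_s: 11.6
eef_pos: [0.4712, 0.2331, 0.1992]
eef_rot: [-0.0, 0.082, 0.997, -0.0]
wrist_force: [-0.1, 0.2, -0.4]
opening: 0.299
grasp_force: 59.2
```

```bash
python3 - <<'E'
from h import *
from bench import readout
o=readout.get_obs();c,T,W=wrist("w5");e=o["eef_pos"];print(e,o["wrist_force"].round(1));delta(o,[.4699,.2346,.160],np.pi/2-.157)
q=((W-e)@pose(o)[:3,:3]);r=q[(np.abs(W[...,2]-.0885)<.0025)&(np.hypot(W[...,0]-.469,W[...,1]-.235)<.028)]
print(len(r),r.min(0).round(4),r.max(0).round(4))
s=q[(q[...,2]>.02)&(q[...,2]<.048)&(np.hypot(q[...,0],q[...,1])<.03)];print(s.min(0).round(4),s.max(0).round(4))
E
```

```text
[0.47115299 0.23314143 0.19919865] [-0.1  0.2 -0.4]
shift [ 1.5  1.2 39.2] rot [-0.    -0.    -0.007]
shift [ 1.5  1.2 39.2] rot [-0.000e+00  1.000e-03  3.135e+00]
1169 [-0.0034 -0.022   0.1084] [0.0255 0.0252 0.1132]
[ 0.0009 -0.0227  0.02  ] [0.0253 0.0249 0.048 ]
```

Emit:
play_rows(xyz=[[0, 0.4, 20], [0, 0.4, 38], [0, 0.4, 45], [0, 0.4, 48], [0, 0.4, 50], [0, 0.4, 52], [0, 0.4, 54], [0, 0.4, 56], [0, 0.4, 57], [0, 0.4, 57]], rot=[[0, 0, 0], [0, 0, 0], [0, 0, 0], [0, 0, 0], [0, 0, 0], [0, 0, 0], [0, 0, 0], [0, 0, 0], [0, 0, 0], [0, 0, 0]], grip=[0.1, 0.1, 0.1, 0.1, 0.1, 0.1, 0.1, 0.1, 0.1, 0.1])

```text
time_s: 12.9
eef_pos: [0.4748, 0.2346, 0.1472]
eef_rot: [0.004, 0.081, 0.997, 0.0]
wrist_force: [-1.7, -4.0, 22.3]
opening: 0.301
grasp_force: 61.9
```

Emit:
play_rows(xyz=[[1, -0.4, 0], [2, -0.8, 0], [3, -1, 0], [3, -1, 1], [3, -1, 2], [3, -1, 2], [3, -1, 2], [3, -1, 2], [3, -1, 2], [3, -1, 2]], rot=[[0, 0, 0], [0, 0, 0], [0, 0, 0], [0, 0, 0], [0, 0, 0], [0, 0, 0], [0, 0, 0], [0, 0, 0], [0, 0, 0], [0, 0, 0]], grip=[0.1, 0.1, 0.1, 0.1, 0.1, 0.1, 0.1, 0.1, 0.1, 0.1])

```text
time_s: 14.15
eef_pos: [0.4684, 0.2338, 0.1395]
eef_rot: [0.0, 0.081, 0.997, -0.0]
wrist_force: [5.7, 0.4, -7.2]
opening: 0.303
grasp_force: 59.8
```

```bash
python3 - <<'E'
from h import *
from bench import readout
o=readout.get_obs();c,T,W=wrist("w6");e=o["eef_pos"];print(e,o["wrist_force"].round(1),o["torque"].round(2))
q=((W-e)@pose(o)[:3,:3]);s=q[(q[...,2]>.0)&(q[...,2]<.048)&(np.hypot(q[...,0],q[...,1])<.032)]
for a in np.arange(.016,.06,.004):
    r=q[(q[...,2]>a)&(q[...,2]<a+.004)&(np.hypot(q[...,0],q[...,1])<.035)]
    if len(r):print(a.round(3),len(r),r.min(0).round(4),r.max(0).round(4))
cv2.imwrite("pics/w6c.png",cv2.resize(c["color"][130:400,170:470,::-1],None,fx=2,fy=2))
E
```

```text
[0.46842136 0.23378087 0.13953211] [ 5.7  0.4 -7.2] [-0.13 -1.04 -0.02]
0.016 262 [ 0.0057 -0.0184  0.016 ] [0.0159 0.0171 0.02  ]
0.02 2185 [ 0.0011 -0.0225  0.02  ] [0.0249 0.0247 0.024 ]
0.024 692 [ 0.0006 -0.0228  0.024 ] [0.0253 0.0247 0.028 ]
0.028 268 [ 0.0114 -0.0206  0.028 ] [0.0254 0.022  0.032 ]
0.032 232 [ 0.0114 -0.0206  0.032 ] [0.0251 0.0222 0.036 ]
0.036 224 [ 0.0113 -0.0206  0.036 ] [0.025 0.022 0.04 ]
0.04 206 [ 0.011  -0.0208  0.04  ] [0.0251 0.022  0.044 ]
0.044 196 [ 0.0114 -0.0206  0.0441] [0.0252 0.0222 0.048 ]
0.048 111 [ 0.0111 -0.0207  0.048 ] [0.0251 0.0218 0.0515]
0.056 2 [ 0.0216 -0.0027  0.0596] [0.0217 0.0056 0.0598]
```

View pics/w6c.png

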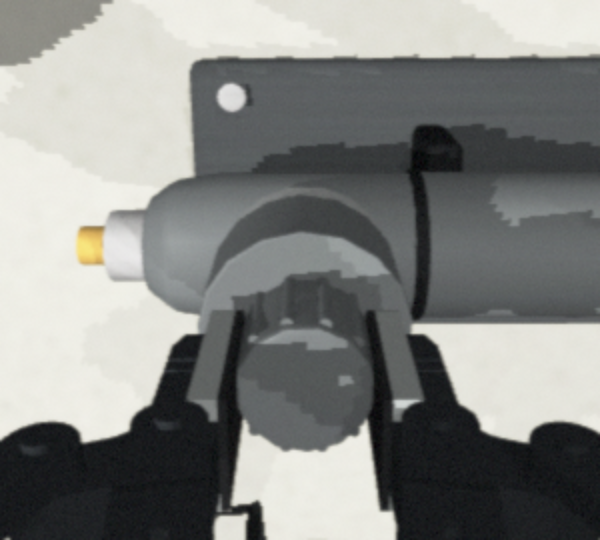

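It clicked: the wrist force turned to -7 N, with the rim about 4 mm up. I'll press home, easing the sideways load.

Emit:
play_rows(xyz=[[-1, 0, 1], [-1, 0, 2], [-1, 0, 3], [-1, 0, 4], [-1, 0, 5], [-1, 0, 6], [-1, 0, 7], [-1, 0, 7], [-1, 0, 7], [-1, 0, 7]], rot=[[0, 0, 0], [0, 0, 0], [0, 0, 0], [0, 0, 0], [0, 0, 0], [0, 0, 0], [0, 0, 0], [0, 0, 0], [0, 0, 0], [0, 0, 0]], grip=[0.1, 0.1, 0.1, 0.1, 0.1, 0.1, 0.1, 0.1, 0.1, 0.1])

```text
time_s: 15.45
eef_pos: [0.4695, 0.2337, 0.1355]
eef_rot: [0.001, 0.081, 0.997, -0.0]
wrist_force: [-3.6, -5.5, 18.7]
opening: 0.299
grasp_force: 62.4
```

Emit:
play_rows(xyz=[[0, 0, 1], [0.5, -0.3, 2], [0.5, -0.3, 2], [0.5, -0.3, 2], [0.5, -0.3, 2], [0.5, -0.3, 2], [0.5, -0.3, 2], [0.5, -0.3, 2], [0.5, -0.3, 2], [0.5, -0.3, 2]], rot=[[0, 0, 0], [0, 0, 0], [0, 0, 0], [0, 0, 0], [0, 0, 0], [0, 0, 0], [0, 0, 0], [0, 0, 0], [0, 0, 0], [0, 0, 0]], grip=[0.1, 0.1, 0.1, 0.1, 0.1, 0.1, 0.1, 0.1, 0.1, 0.1])

```text
time_s: 16.7
eef_pos: [0.4696, 0.2337, 0.1352]
eef_rot: [0.001, 0.081, 0.997, -0.0]
wrist_force: [-8.4, -6.6, 30.2]
opening: 0.302
grasp_force: 63.6
```

```bash
python3 - <<'E'
from h import *
from bench import readout
c,T,W=wrist("w7");o=readout.get_obs();e=o["eef_pos"];print(e,o["wrist_force"].round(1),o["torque"].round(2))
q=((W-e)@pose(o)[:3,:3])
for a in np.arange(.016,.06,.004):
    r=q[(q[...,2]>a)&(q[...,2]<a+.004)&(np.hypot(q[...,0],q[...,1])<.03)]
    if len(r):print(a.round(3),len(r),r.min(0).round(4),r.max(0).round(4))
r=W[(abs(np.hypot(W[...,0]-.469,W[...,1]-.2345)-.019)<.004)&(W[...,2]>.09)&(W[...,2]<.125)];print("skirt top z",np.percentile(r[:,2],[50,80,95]))
p=W.reshape(-1,3);p=p[~np.isnan(p[:,0])];r=p[(p[:,2]>.155)&(p[:,2]<.168)&(abs(p[:,0]-.48)<.06)&(p[:,1]>.28)&(p[:,1]<.42)];print("trig",len(r) and r.min(0))
E
```

```text
[0.46957263 0.2336832  0.13515798] [-8.5 -8.1 29.9] [-1.31  1.32  0.  ]
0.016 252 [ 0.0058 -0.0183  0.016 ] [0.0162 0.0205 0.02  ]
0.02 2436 [ 0.001  -0.0226  0.02  ] [0.0253 0.0242 0.024 ]
0.024 486 [ 0.0009 -0.0226  0.024 ] [0.0256 0.0247 0.028 ]
0.028 263 [ 0.0113 -0.0209  0.028 ] [0.0253 0.0221 0.032 ]
0.032 248 [ 0.0113 -0.0209  0.032 ] [0.0256 0.0219 0.036 ]
0.036 218 [ 0.0117 -0.0207  0.036 ] [0.0255 0.0221 0.04  ]
0.04 215 [ 0.0116 -0.0209  0.04  ] [0.0254 0.0219 0.044 ]
0.044 202 [ 0.0121 -0.0205  0.044 ] [0.0255 0.022  0.048 ]
0.048 99 [ 0.0112 -0.021   0.048 ] [0.0256 0.0218 0.052 ]
0.052 14 [ 0.0071 -0.0041  0.0521] [0.0236 0.024  0.0545]
0.056 293 [-0.0061 -0.0299  0.0568] [0.0231 0.0298 0.06  ]
skirt top z [0.11208733 0.11292562 0.12291294]
trig [0.46495486 0.28001808 0.15502392]
```

The cap is on the rigid shoulder: 2 mm more command moved it only 0.3 mm, and the skirt top stands at 113 mm, which is 85 + 28. Handing in.

```bash
python3 -c "
from bench import ctrl
print(ctrl.hand_in())"
```

```text
the job is handed in; nothing more can be done
None
```

I squeezed and released the trigger, then clicked the middle-sized cap onto the neck and pressed it fully home. I handed in at about 17 s still gripping it and pressing with about 30 N; no verdict came back.

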